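# Empty a flip-top box of stir bars into a glass dish

## Robot

A 6-joint arm with a two-finger parallel gripper is mounted at the origin on a cart in front of the work surface, level with it; the furniture and walls round the work are solid. World frame = base frame: x ahead of the robot, y to its left, z up, the work surface at z = 0. Lengths are in m, angles in rad, forces in N, time in s.
With the tool pointing down it reaches from about 0.325 to 0.925 m from the base axis. Payload 3.1 kg.
Tool frame: the origin (TCP) lies between the finger pads; the fingertips stand 19 mm ahead of it and the grasp point (between the pads) is the TCP; z points along the fingers, y is the direction in which the jaws open and shut (so a half turn about z gives the same grasp; the last joint's range is limited). The gripper opens to 85 mm and grips with 20 to 120 N. Pads are 22 mm wide; open, the fingers measure 114 mm over their backs; the gripper's body (76 mm by 85 mm) begins 54 mm behind the grasp point. The pads swing forward as they close: fully open they stand 13 mm farther back than shut.
Start: joints at [-1.314, 0.217, 1.613, -0, 1.311, -0.112], TCP at [0.225, -0.583, 0.22] pointing down, gripper open.
Joint ranges: [-2.75, 2.75], [-0.78, 2.1], [0.31, 2.55], [-1.13, 4.27], [0.13, 2.63], [-2.58, 2.58]. Speed limits (rad/s): [2.79, 2.79, 3.14, 3.14, 3.14, 3.14].

## Interface

Orientations are given as a 3x3 rotation matrix whose columns are the frame's x, y, z axes.
In Python, from cell import arm gives the robot as it stands.
- The arm moves only by the tool servo_tool, never from a script. Its argument "commands" is one flat list of numbers, 7 for each row, row after row: the turn, a rotation vector about the world's x, y, z in degrees, then the shift along the world's x, y, z in m, then the finger opening in m, from 0 to 0.0854. A call has exactly 5 rows; each row shifts and turns the pose as measured when the row begins; what a row does not reach is not made up. A row lasts 1/12 s, in which the tool goes at most 41.7 mm and 7.16 degrees, less where a joint would pass 70% of its speed; a pose out of reach is approached as far as the arm can. A call with a gripper value outside its range is refused whole. The fingers move at their own pace and stop on an object; the grip force is fixed at half the most. Time passes only in rows, so rows that do not move let the fingers close, or fill a call up. It gives the time, the measured TCP pose, the force and the opening at its end, in the units of the state.
- arm.get_obs(): the state, without advancing time (a new reading comes with each control period).
- arm.read_camera(name): name is "scene" or "side" or "wrist"; returns a dict with "pixels" (480x640x3 uint8, red, green, blue), "fx", "fy", "cx", "cy" (pixels), "k1" (the pictures are not rectified: a ray, as slopes to the right and down, at radius r is drawn at 1 + k1 r^2 times it, then the intrinsics apply), "pose" (4x4, takes a point from camera to world coordinates). Camera axes: x right, y up, looking along -z (the intrinsics and any distortion apply to the point x, -y, -z); pixel columns grow to the right and rows downward; lengths in m; the calibration is good to about 2 mm. A picture is of the moment at which its call begins. There is no depth.
- arm.job_done(): hands the job in, once; it reports no verdict.
The state is a dict: "t": time; "joints": joint angles; "joint_vel": joint speeds; "joint_efforts": joint torques, N m; "eef_pos": TCP position; "tcp_rot": TCP orientation; "force": force on the tool from outside, world axes, zero at the start; "torque": the same for the moment, N m; "width": finger opening in m.
Only numpy, scipy, OpenCV 4.12 (cv2) and the standard library are available. Lean on these libraries where they do the work, as an engineer would, in place of code of your own. Each camera call takes 0.05 s, during which the arm holds its last target. There are 200 camera calls.

## Task

Tip the three stir bars out of the blue flip-top box into the glass dish. The box sits in a stand that leaves only its lid face and the opposite face free: lift it out by those, stand it on the bench clear of the stand in the same attitude (hinge edge on top) and let go; then take it by its other two faces so that the lid is free, and turn it mouth-down (steeply, if not fully) over the dish until the lid falls open and all the bars spill in. Finally stand the empty box on the bench again, hinge edge on top and lid shut, leaving the dish roughly where it is and the things around undisturbed.

Things in the scene. Friction and masses are not known exactly. Their poses are not given: they have to be found in the camera images.
- stand: fixed bare-aluminium stand the box starts in, aligned with it. Origin: centre of underside. Base 74 (x) mm, 4 thick; flanges reach 48 mm each way in y. Two walls 66 high, 6 thick, 60 apart inside, flank the box's y faces (2 mm clearance), so no finger fits there. The x ends are open but for stops 10 high (inner faces 53 apart, outer 65). Its -x points to the robot (world -x) within 0.5 rad.
- flip_box: loose blue plastic box with white hinged lid, about 0.14 kg plus bars. Stands on one wall, mouth sideways. Origin: centre of the face it stands on (4 mm up while in the stand). x: 48 mm plus a 3 mm lid at -x; y: 56 mm; z: 64 mm, up to the hinge edge. Walls 3 mm. -x: out of the mouth (lid face); +x: closed back face. Gripping across x presses the lid shut; across y (side faces) leaves it free.
- lid (a joint): lid angle, rad: 0 shut, 1.9 fully open. Hinge along y at the top edge of the mouth (box x -24, z 61 mm). No latch, hardly any friction: it hangs shut while the box stands, and hangs open by about the angle the mouth is tipped below level; then it reaches 60 mm straight below the hinge, so keep it above the dish rim lest it sweep bars out. Jerks or tilts on the way may let bars out early.
- mouth (a point): centre of the box's mouth, at x -24, y 0, z 32 mm in the box frame; axes as the box. Along the wall the box stands on, the mouth has a lip 1.5 mm high inside: the bars roll over it only when the mouth points some 50 degrees or more below level.
- stir_bar_0: white eight-sided stir bar, 9 mm across, 32 mm long along its y; 12 g; origin at its centre. Starts inside the box.
- stir_bar_1: second stir bar, alike. The bars bounce and roll a little, so pour near the middle of the dish from not much over its rim.
- stir_bar_2: third stir bar, alike.
- dish: loose shallow round glass dish with a pink pad in it, 197 mm across, 33 mm high, inner floor 3 mm up. Origin: centre of its underside. Stands where the stand does not: one of the two is near the left, the other near the middle.
- amber_vial: bystander: amber vial with black cap, 28 mm across, 64 mm high, standing; origin at the centre of its underside. Leave it alone.
- small_petri: bystander: petri dish with pink content, 58 mm across, 14 mm high; origin at the centre of its underside. Leave it alone.
- red_marker: bystander: white marker with red cap, 136 mm long along its y, 14 mm thick, lying; origin at its middle, underside. Leave it alone.
- platform_corner (a point): near left corner of the raised perforated metal platform at the right, with an instrument on it. From here it reaches away from the robot (+x) and to the right (-y) at table height up to above 0.3 m: keep the arm and hand out of there. In front of it the bench is free.
Not all that is in view belongs to the job. What is meant by the flip_box is not purple or red, and is the larger of those in its own colour.

How it is judged:
On the way, in this order (a step that is already met when the one before it is completed fails the run):
1. the box stands on the bench clear of the stand (centres over 85 mm apart), hinge edge on top, let go (horizontal distance between flip_box and stand above 0.085 m and height (world z) of flip_box below 0.006 m and angle between flip_box's own z axis and vertical below 0.15 rad and contact force between the fingers and flip_box below 0.1 N), for 0.2 s.
2. over the dish (mouth within 110 mm of its centre) the box is tipped with its mouth at least 35 degrees below level and the lid open over 0.35 rad (angle between flip_box's own x axis and vertical below 0.96 rad and value of joint lid above 0.35 rad and horizontal distance between mouth and dish below 0.11 m and height (world z) of mouth above 0.03 m), for 0.1 s.
At the end, for the whole second after the job is handed in: All three stir bars lie at rest inside the dish (centres within 92 mm of its centre and under 35 mm high), the dish is level, and the box stands at rest outside the dish on the bench, hinge edge on top (within 0.15 rad), lid shut (under 0.2 rad) (horizontal distance between each of stir_bar_0, stir_bar_1, stir_bar_2 and dish below 0.092 m and height (world z) of each of stir_bar_0, stir_bar_1, stir_bar_2 below 0.035 m and linear speed of each of stir_bar_0, stir_bar_1, stir_bar_2, flip_box below 0.05 m/s and horizontal distance between flip_box and dish above 0.115 m and height (world z) of flip_box below 0.006 m and angle between flip_box's own z axis and vertical below 0.15 rad and value of joint lid below 0.2 rad and angle between dish's own z axis and vertical below 0.1 rad); the robot touches nothing.
It fails at once if a bystander (vial, petri dish, marker) is moved by more than 40 mm (distance of any of amber_vial, small_petri, red_marker from where it was at the start of the episode above 0.04 m).
It fails at once if the dish is moved by more than 60 mm (distance of dish from where it was at the start of the episode above 0.06 m).
It also fails if it takes over 72 s, if anything falls off the work surface, if the arm or the gripper's body presses on something with over 40 N, if the wrist force passes 120 N, or if a joint passes its speed limit or range.

## Working session

There is one attempt and no reset: what is moved stays moved. The work goes in short steps, Python scripts to look and compute and a tool call to move; the robot and the scene stay as the last step left them, time stands still between calls to the robot, and variables do not carry over. Pictures are saved under pics/ and viewed, about 8 in all and at most 12, crops included, and the job is handed in when it is done.

Besides the shell and the picture viewer there is one more tool, called after ">>>" by a JSON object that holds its "op" and its "data". servo_tool: Moves the arm, as the interface text tells. Its arguments: {"type":"object","properties":{"commands":{"type":"array"}},"required":["commands"]}

```bash
ls; mkdir -p pics
cat > h.py <<'E'
import numpy as np, cv2, pickle
from cell import arm
def snap(n,f):
    c=arm.read_camera(n); pickle.dump(c,open(f'pics/{f}.pkl','wb'))
    cv2.imwrite(f'pics/{f}.png',c['pixels'][:,:,::-1]); return c
def load(f): return pickle.load(open(f'pics/{f}.pkl','rb'))
def ray(c,u,v):
    d=np.array([(u-c['cx'])/c['fx'],(v-c['cy'])/c['fy']]); s=d.copy()
    for _ in range(20): s=d/(1+c['k1']*(s@s))
    P=np.array(c['pose']); r=P[:3,:3]@np.array([s[0],-s[1],-1]); return P[:3,3],r
def at(c,u,v,z):
    o,r=ray(c,u,v); return o+r*(z-o[2])/r[2]
def proj(c,p):
    P=np.array(c['pose']); q=P[:3,:3].T@(np.array(p)-P[:3,3]); s=np.array([q[0],-q[1]])/-q[2]
    s=s*(1+c['k1']*(s@s)); return np.array([c['cx']+c['fx']*s[0],c['cy']+c['fy']*s[1]])
def crop(f,x0,y0,x1,y1,k,o):
    im=cv2.imread(f'pics/{f}.png')[y0:y1,x0:x1]; cv2.imwrite(f'pics/{o}.png',cv2.resize(im,None,fx=k,fy=k,interpolation=cv2.INTER_CUBIC))
E
python3 - <<'E'
from h import *
for n in ['scene','side']:
    c=snap(n,n+'0'); print(n,c['fx'],c['k1'],np.round(c['pose'],3).tolist())
print(arm.get_obs())
E
```

```text
pics
scene 444.7505611759915 -0.06091473135296835 [[0.472, 0.67, -0.572, -0.213], [-0.881, 0.372, -0.292, -0.177], [0.017, 0.642, 0.766, 1.1], [0.0, 0.0, 0.0, 1.0]]
side 598.3469744530149 0.04950200563642715 [[-0.998, 0.012, -0.064, 0.45], [-0.063, -0.435, 0.898, 1.645], [-0.017, 0.901, 0.434, 0.79], [0.0, 0.0, 0.0, 1.0]]
{'t': 0.1, 'joints': array([-1.31419779e+00,  2.17694699e-01,  1.61482285e+00, -2.82056407e-05,
        1.31129876e+00, -1.12196002e-01]), 'joint_vel': array([-0.00038028, -0.00147982, -0.00187411,  0.00077165, -0.00062377,
        0.00038048]), 'joint_efforts': array([-2.09234404e-04, -3.98073649e+01, -3.04971635e+01, -1.40679249e-04,
        4.26383005e-03, -9.04138204e-06]), 'eef_pos': array([ 0.22512226, -0.58220964,  0.21876329]), 'tcp_rot': array([[ 9.32760028e-01,  3.60497407e-01, -5.90713766e-04],
       [ 3.60497823e-01, -9.32757591e-01,  2.14392880e-03],
       [ 2.21888025e-04, -2.21272212e-03, -9.99997527e-01]]), 'force': array([ 0.09881933, -0.61776377, -0.11024238]), 'torque': array([-0.00117958,  0.01114628,  0.01496964]), 'width': 0.08544184582475337}
```

View pics/scene0.png

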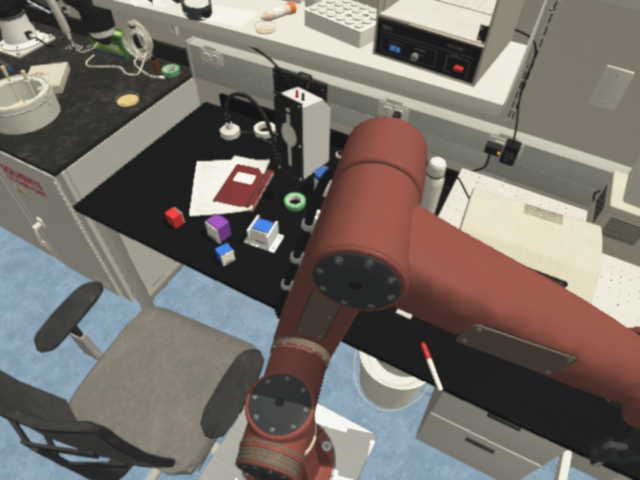

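View pics/side0.png

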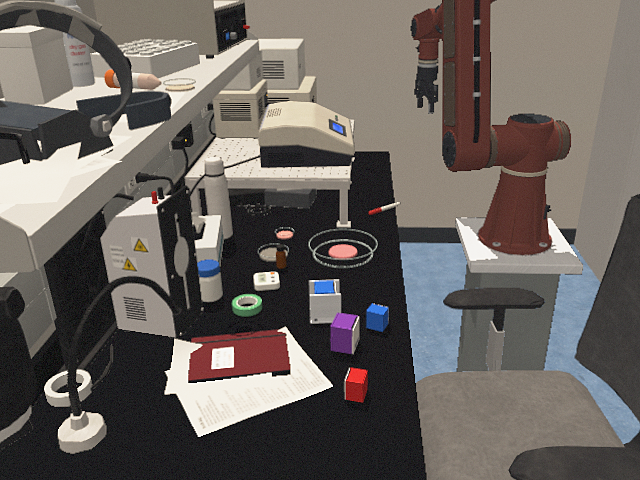

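Candidates: the blue box in the stand (scene 264,232; side 324,300), the smaller blue box (scene 225,253; side 377,318), purple (218,229) and red (175,217). I choose the blue one in the aluminium stand and check it in one close crop.

Run:
```python
from h import *
crop('scene0',235,205,295,261,7,'a'); crop('side0',295,220,390,340,5,'b')
a=cv2.imread('pics/a.png');b=cv2.imread('pics/b.png');
b=b[:600]; o=np.zeros((600,895,3),np.uint8); o[:a.shape[0],:420]=a; o[:,420:420+475]=b
cv2.imwrite('pics/ab.png',o[:,:])
o=cv2.resize(o,(800,536)); cv2.imwrite('pics/ab.png',o)
c=load('side0')
for uv in [(309,247),(377,247),(343,233),(343,267)]: print(at(c,*uv,0.033 if uv[1]!=267 else 0.))
```

```text
[0.59834312 0.13916944 0.033     ]
[0.406813   0.13367542 0.033     ]
[0.50541625 0.04407718 0.033     ]
[0.5005417 0.1936024 0.       ]
```

View pics/ab.png

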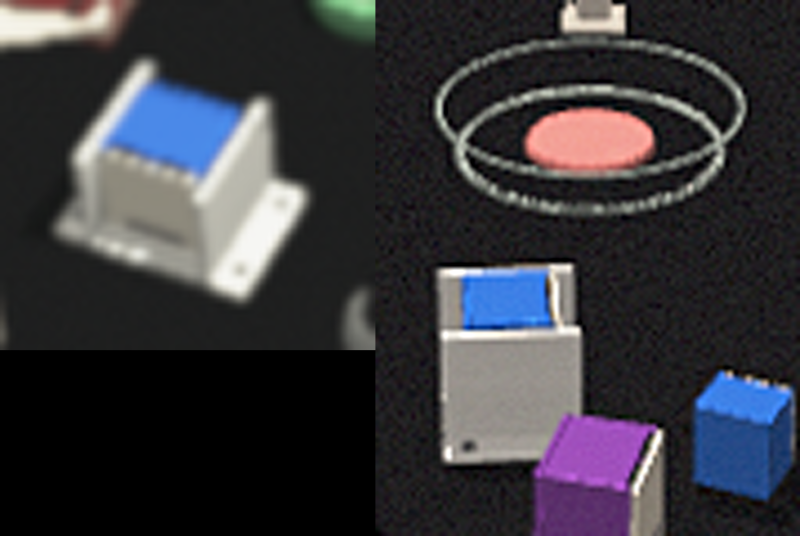

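The crop confirms the larger blue box between the aluminium walls with the white lid toward the robot. The smaller blue box is bare on the bench. Now I fit the stand pose and dish centre.

Run:
```python
from h import *
from scipy.optimize import least_squares
A=load('scene0');B=load('side0')
fa=lambda X,Y:(235+X/.8939/7-.43,205+Y/.8939/7-.43); fb=lambda X,Y:(295+(X/.8939-420)/5-.4,220+Y/.8939/5-.4)
# stand frame pts
H=.066
obs=[(A,fa(57,228),(-.037,.048,.004)),(A,fa(240,300),(-.037,-.048,.004)),(A,fa(307,190),(.037,-.048,.004)),
 (B,fb(446,462),(.037,.048,.0)),
 # box top
 (A,fa(163,83),(.024,.028,.068)),(A,fa(245,106),(.024,-.028,.068)),(A,fa(102,150),(-.027,.028,.068)),(A,fa(190,176),(-.027,-.028,.068))]
def res(p):
    c,s=np.cos(p[2]),np.sin(p[2]); r=[]
    for C,uv,q in obs: r+=list(proj(C,[p[0]+c*q[0]-s*q[1],p[1]+s*q[0]+c*q[1],q[2]])-uv)
    return np.array(r)
f=least_squares(res,[.5,.3,0],loss='soft_l1'); print(f.x); print(res(f.x).reshape(-1,2).round(1))
for n,(u,v) in dict(dl=(438,105),dr=(745,105),dt=(590,37),db=(590,177)).items(): print(n,at(B,*fb(u,v),.033))
for n,(u,v) in dict(l=(458,150),r=(723,150),t=(590,87),b=(590,210)).items(): print(n,at(B,*fb(u,v),.0))
for n,(u,v,z) in dict(vial=(281,270,0),petri=(285,236,.0),mk1=(372,213,0),mk2=(399,205,0),plat=(344,226,0),sbox=(377,330,0),purple=(345,350,0),tape=(247,312,0),white=(266,288,0)).items(): print(n,at(B,u,v,z))
```

```text
[0.53670619 0.41118426 0.08974145]
[[ 1.9  0.6]
 [-0.8 -1.5]
 [-1.2 -0. ]
 [-0.3 -1.9]
 [-2.4 -0.7]
 [ 0.2  0.9]
 [-0.4 -0.5]
 [ 1.5  0.9]]
dl [0.60160598 0.11429269 0.033     ]
dr [0.40556244 0.10878964 0.033     ]
dt [0.5078052  0.00800817 0.033     ]
db [0.50095955 0.2101395  0.033     ]
l [ 5.89681297e-01  1.12805153e-01 -1.11022302e-16]
r [0.41892613 0.1077476  0.        ]
t [0.50759835 0.01721485 0.        ]
b [0.50170838 0.19124405 0.        ]
vial [0.66977717 0.2160554  0.        ]
petri [6.84867786e-01 5.20742854e-04 0.00000000e+00]
mk1 [ 0.41700599 -0.18325845  0.        ]
mk2 [ 0.32463884 -0.25393205  0.        ]
plat [ 0.50639945 -0.07762992  0.        ]
sbox [0.4125916  0.49307022 0.        ]
purple [0.48364732 0.57197403 0.        ]
tape [0.72562647 0.42868069 0.        ]
white [0.69652685 0.31366731 0.        ]
```

The fits give the stand at about (0.537, 0.411) with yaw 0.09, and the dish at about (0.504, 0.108). I'm moving toward the stand now, keeping x below 0.45 until past the platform.

>>> {"op": "servo_tool", "data": {"commands": [0,0,2.8,0.011,0.037,0.006,0.085,0,0,2.8,0.011,0.037,0.006,0.085,0,0,2.8,0.011,0.037,0.006,0.085,0,0,2.8,0.011,0.037,0.006,0.085,0,0,2.8,0.011,0.037,0.006,0.085]}}

```text
t: 0.52
eef_pos: [0.2768, -0.3945, 0.2412]
tcp_rot: [[0.818, 0.576, -0.007], [0.576, -0.818, 0.01], [0.0, -0.012, -1.0]]
force: [1.0, -0.2, 0.5]
width: 0.0851
```

>>> {"op": "servo_tool", "data": {"commands": [0,0,2.8,0.011,0.037,0.0,0.085,0,0,2.8,0.011,0.037,0.0,0.085,0,0,2.8,0.011,0.037,0.0,0.085,0,0,2.8,0.011,0.037,0.0,0.085,0,0,2.8,0.011,0.037,0.0,0.085]}}

```text
t: 0.93
eef_pos: [0.3316, -0.2001, 0.2404]
tcp_rot: [[0.648, 0.762, -0.008], [0.762, -0.648, 0.009], [0.002, -0.012, -1.0]]
force: [1.3, -0.5, 0.6]
width: 0.0852
```

>>> {"op": "servo_tool", "data": {"commands": [0,0,2.8,0.011,0.037,0.0,0.085,0,0,2.8,0.011,0.037,0.0,0.085,0,0,2.8,0.011,0.037,0.0,0.085,0,0,2.8,0.011,0.037,0.0,0.085,0,0,2.8,0.011,0.037,0.0,0.085]}}

```text
t: 1.35
eef_pos: [0.3851, -0.005, 0.239]
tcp_rot: [[0.436, 0.9, -0.008], [0.9, -0.436, 0.006], [0.002, -0.01, -1.0]]
force: [1.0, -0.9, 0.3]
width: 0.0849
```

>>> {"op": "servo_tool", "data": {"commands": [0,0,2.8,0.011,0.037,0.0,0.085,0,0,2.8,0.011,0.037,0.0,0.085,0,0,2.8,0.011,0.037,0.0,0.085,0,0,2.8,0.011,0.037,0.0,0.085,0,0,2.8,0.011,0.037,0.0,0.085]}}

```text
t: 1.77
eef_pos: [0.4385, 0.1907, 0.2378]
tcp_rot: [[0.19, 0.982, -0.009], [0.982, -0.19, 0.003], [0.001, -0.009, -1.0]]
force: [1.3, -0.0, -0.1]
width: 0.085
```

>>> {"op": "servo_tool", "data": {"commands": [0,0,3,0.017,0.038,0.004,0.085,0,0,3,0.017,0.038,0.004,0.085,0,0,3,0.017,0.038,0.004,0.085,0,0,3,0.017,0.038,0.004,0.085,0,0,3,0.017,0.038,0.004,0.085]}}

```text
t: 2.18
eef_pos: [0.5175, 0.3827, 0.2527]
tcp_rot: [[-0.088, 0.996, -0.016], [0.996, 0.088, -0.005], [-0.003, -0.016, -1.0]]
force: [1.3, -0.4, 0.1]
width: 0.0848
```

>>> {"op": "servo_tool", "data": {"commands": [0,0,1,0.008,0.01,0.0,0.085,0,0,0,0,0,0,0.085,0,0,0,0,0,0,0.085,0,0,0,0,0,0,0.085,0,0,0,0,0,0,0.085]}}

```text
t: 2.6
eef_pos: [0.525, 0.3993, 0.2486]
tcp_rot: [[-0.114, 0.993, -0.02], [0.993, 0.114, -0.006], [-0.003, -0.021, -1.0]]
force: [0.5, 0.6, -0.8]
width: 0.0851
```

Run:
```python
from h import *
o=arm.get_obs(); print(o['joints'],o['eef_pos'],o['tcp_rot'])
c=snap('wrist','w1'); print(c['fx'],c['k1'],np.round(c['pose'],3).tolist())
```

```text
[0.54120214 0.28161484 1.48118635 0.00568112 1.39885766 0.42607437] [0.52502849 0.39931026 0.24856873] [[-0.11388448  0.99329109 -0.02007834]
 [ 0.99348879  0.11379521 -0.00553778]
 [-0.00321581 -0.02057827 -0.99978307]]
384.63577216741504 -0.015909140162328184 [[0.993, -0.116, -0.012, 0.521], [0.115, 0.956, 0.27, 0.468], [-0.02, -0.27, 0.963, 0.401], [0.0, 0.0, 0.0, 1.0]]
```

View pics/w1.png

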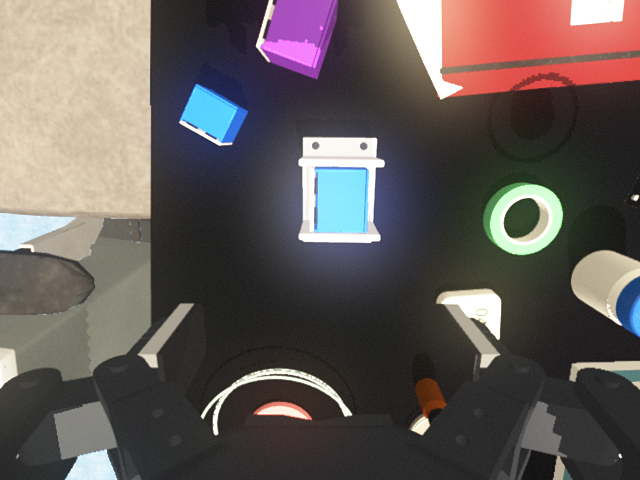

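Wrist view: the blue box top spans (316,168) to (369,234) between walls at rows ~162 and ~238, with the flange's upper edge at (303..377, 137). The image is almost aligned with the stand, so I refine from it.

Run:
```python
from h import *
from scipy.optimize import least_squares
W=load('w1');B=load('side0')
obs=[((303,137),(-.037,.048,.004)),((377,137),(.037,.048,.004)),
((316,168),(-.024,.028,.068)),((367,168),(.024,.028,.068)),((369,234),(.024,-.028,.068)),((315,234),(-.024,-.028,.068))]
def res(p):
    c,s=np.cos(p[2]),np.sin(p[2]); r=[]
    for uv,q in obs: r+=list(proj(W,[p[0]+c*q[0]-s*q[1],p[1]+s*q[0]+c*q[1],q[2]])-uv)
    return np.array(r)
f=least_squares(res,[.53,.41,.1],loss='soft_l1'); print(f.x); print(res(f.x).reshape(-1,2).round(1))
im=W['pixels'].astype(int); m=((im[:,:,2]>150)&(im[:,:,0]<120)).astype(np.uint8)[150:250,290:400]
pts=cv2.findNonZero(m); print(cv2.minAreaRect(pts))
b=cv2.boxPoints(cv2.minAreaRect(pts))+[290,150]
for q in b: print(q,at(W,*q,.068))
print('ctr',at(W,*b.mean(0),.068))
```

```text
[0.54150834 0.41565437 0.12330909]
[[-0.   5.9]
 [ 0.1  5.3]
 [-1.8  0.2]
 [ 3.6 -0.2]
 [-0.1 -2.2]
 [-0.1 -2. ]]
((50.999996185302734, 48.99999237060547), (51.99999237060547, 63.99999237060547), 0.0)
[315.         230.99998474] [0.52108875 0.38578968 0.068     ]
[315.         166.99999619] [0.51479386 0.44155334 0.068     ]
[366.99999237 167.        ] [0.55872369 0.44670168 0.068     ]
[366.99999237 230.99998474] [0.56699937 0.39131203 0.068     ]
ctr [0.54034536 0.41695306 0.068     ]
```

>>> {"op": "servo_tool", "data": {"commands": [0.3,-1.1,0.5,0.007,0.008,-0.02,0.085,0,0,0,0.007,0.008,-0.03,0.085,0,0,0,0,0,-0.03,0.085,0,0,0,0,0,-0.02,0.085,0,0,0,0,0,0,0.085]}}

```text
t: 3.07
eef_pos: [0.5404, 0.4101, 0.1517]
tcp_rot: [[-0.115, 0.993, 0.008], [0.993, 0.115, 0.003], [0.002, 0.008, -1.0]]
force: [-0.5, -1.4, -0.1]
width: 0.0852
```

Run:
```python
from h import *
o=arm.get_obs(); print(o['joints'],o['eef_pos'],o['tcp_rot'])
W=snap('wrist','w2')
im=W['pixels'].astype(int); m=((im[:,:,2]>150)&(im[:,:,0]<120)).astype(np.uint8)
n,l,s,ce=cv2.connectedComponentsWithStats(m); 
for i in range(1,n):
    if s[i,4]>1500: print(s[i],ce[i])
```

```text
[ 5.46375378e-01  3.81474721e-01  1.53895191e+00 -1.27918978e-03
  1.21260030e+00  4.31377981e-01] [0.54041479 0.41012674 0.15171514] [[-0.11519438  0.99331123  0.00794128]
 [ 0.99333985  0.1151703   0.00342719]
 [ 0.00248967  0.00828318 -0.99996259]]
[  94   79  102   81 4924] [144.20369618 119.94516653]
```

View pics/w2.png

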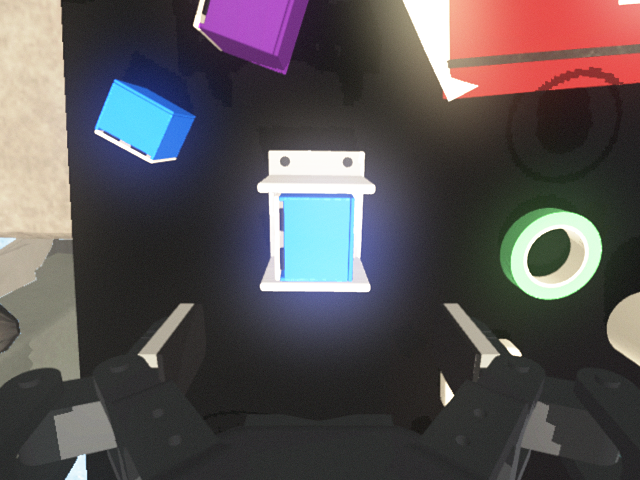

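The box top now has corners at (283,195), (352,195), (352,280) and (281,282), square with the image. Computing its centre.

Run:
```python
from h import *
W=load('w2'); P=np.array([at(W,u,v,.068) for u,v in [(283,195),(352,195),(352,280),(281,282)]])
print(P, P.mean(0)); 
for a,b in [(0,1),(3,2)]: d=P[b]-P[a]; print('xlen',np.hypot(*d[:2]),np.arctan2(d[1],d[0]))
for a,b in [(3,0),(2,1)]: d=P[b]-P[a]; print('ylen',np.hypot(*d[:2]),np.arctan2(-d[0],d[1]))
```

```text
[[0.51670829 0.44151683 0.068     ]
 [0.55896902 0.4463943  0.068     ]
 [0.56671405 0.39111471 0.068     ]
 [0.52064755 0.38449166 0.068     ]] [0.54075973 0.41587938 0.068     ]
xlen 0.04254126016768521 0.11490544355042519
xlen 0.04654016550523205 0.1427931174346313
ylen 0.05716106938375953 0.06896985532486759
ylen 0.055819517007550015 0.1392004983545456
```

>>> {"op": "servo_tool", "data": {"commands": [-0.2,0.45,0.3,-0.002,0.005,-0.03,0.085,0,0,0,0,0,-0.03,0.085,0,0,0,0,0,-0.025,0.085,0,0,0,0,0,-0.015,0.085,0,0,0,0,0,0,0.085]}}

```text
t: 3.53
eef_pos: [0.5458, 0.416, 0.0649]
tcp_rot: [[-0.116, 0.993, 0.018], [0.993, 0.116, 0.011], [0.008, 0.019, -1.0]]
force: [-1.1, -0.6, -0.2]
width: 0.0849
```

>>> {"op": "servo_tool", "data": {"commands": [-0.6,1.0,0,-0.007,0,-0.01,0.085,0,0,0,0,0,-0.008,0.085,0,0,0,0,0,0,0.085,0,0,0,0,0,0,0.085,0,0,0,0,0,0,0.085]}}

```text
t: 3.95
eef_pos: [0.5429, 0.4177, 0.0545]
tcp_rot: [[-0.114, 0.993, 0.009], [0.993, 0.114, 0.005], [0.004, 0.01, -1.0]]
force: [0.1, -0.0, 0.3]
width: 0.0847
```

>>> {"op": "servo_tool", "data": {"commands": [-0.3,0.5,0.3,-0.005,-0.002,-0.01,0.085,0,0,0,0,0,0,0.085,0,0,0,0,0,0,0.085,0,0,0,0,0,0,0.06,0,0,0,0,0,0,0.06]}}

```text
t: 4.37
eef_pos: [0.5392, 0.4168, 0.0467]
tcp_rot: [[-0.12, 0.993, 0.004], [0.993, 0.12, 0.002], [0.002, 0.004, -1.0]]
force: [0.1, 0.1, 0.8]
width: 0.0632
```

>>> {"op": "servo_tool", "data": {"commands": [0,0,0,0,0,0,0.045,0,0,0,0,0,0,0.045,0,0,0,0,0,0,0.045,0,0,0,0,0,0,0.045,0,0,0,0,0,0,0.045]}}

```text
t: 4.78
eef_pos: [0.5394, 0.4172, 0.0473]
tcp_rot: [[-0.12, 0.993, 0.004], [0.993, 0.12, 0.003], [0.002, 0.005, -1.0]]
force: [-0.1, -0.4, 1.1]
width: 0.0483
```

>>> {"op": "servo_tool", "data": {"commands": [0,0,0,0,0,0.005,0.04,0,0,0,0,0,0.008,0.04,0,0,0,0,0,0.01,0.04,0,0,0,0,0,0.012,0.04,0,0,0,0,0,0.012,0.04]}}

```text
t: 5.2
eef_pos: [0.5354, 0.4145, 0.092]
tcp_rot: [[-0.12, 0.993, -0.005], [0.993, 0.12, -0.003], [-0.003, -0.005, -1.0]]
force: [-0.6, 1.1, -2.0]
width: 0.0486
```

>>> {"op": "servo_tool", "data": {"commands": [0,0,0,0,0,0.015,0.04,0,0,0,0,0,0.015,0.04,0,0,0,0,0,0.015,0.04,0,0,0,0,0,0.01,0.04,0,0,0,0,0,0.005,0.04]}}

```text
t: 5.62
eef_pos: [0.5367, 0.4157, 0.1633]
tcp_rot: [[-0.12, 0.993, 0.001], [0.993, 0.12, 0.001], [0.001, 0.001, -1.0]]
force: [0.3, 0.1, -1.0]
width: 0.0487
```

Run:
```python
from h import *
o=arm.get_obs(); print(o['joints'],o['eef_pos'],o['force'],o['width'])
snap('side','s2'); crop('s2',240,150,440,360,2.8,'s2c')
```

```text
[5.55435007e-01 3.75603992e-01 1.52374962e+00 5.18035198e-04
 1.24082814e+00 4.34944730e-01] [0.53672773 0.41566465 0.16334238] [ 0.32790977  0.12478702 -1.03943804] 0.048650689645576145
```

View pics/s2c.png

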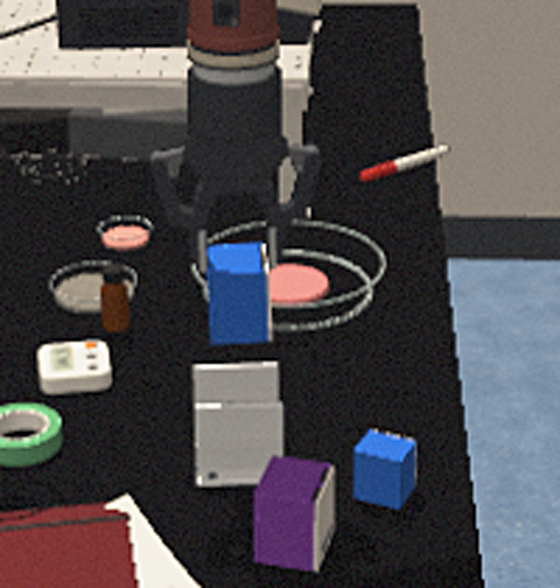

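The box hangs upright in the gripper at crop (240,290), clear of the stand. Next is a rough kinematic fit, to choose a pour direction the wrist can reach.

```bash
cat > kin.py <<'E'
import numpy as np
from scipy.optimize import least_squares
from scipy.spatial.transform import Rotation as R
D=[([.2177,1.6148,1.3113],.6242,.2188),([.2816,1.4812,1.3989],.6597,.2486),([.3815,1.5390,1.2126],.6784,.1517),([.3756,1.5237,1.2408],.6789,.1633)]
def fk(p,q):
    a1,d1,L2,L3,a3,Lt=p; e=lambda x:np.array([x[0]*1.,x[1],x[2]])
    Rz=lambda t:R.from_euler('z',t); Ry=lambda t:R.from_euler('y',t)
    r1=Rz(q[0]); r2=r1*Ry(q[1]); r3=r2*Ry(q[2]); r4=r3*Rz(q[3]); r5=r4*Ry(q[4]); r6=r5*Rz(q[5])
    w=r1.apply([a1,0,d1])+r2.apply([0,0,L2])+r3.apply([a3,0,L3])
    return w+r5.apply([0,0,Lt]),r6.as_matrix(),w
def fit(p0,lam=.003):
    f=lambda p:np.r_[np.concatenate([1000*(fk(p,[0,*q[:2],0,q[2],0])[0][[0,2]]-[r,z]) for q,r,z in D]),lam*1000*(p-p0)]
    s=least_squares(f,p0); return s.x,f(s.x)[:2*len(D)]
E
python3 - <<'E'
from kin import *
for p0 in ([.0,.4,.44,.43,0,.25],[.03,.475,.45,.43,.0,.3],[0.15,.45,.6,.6,.1,.25]):
    p,r=fit(np.array(p0)); print(p.round(3),r.round(2))
    P,M,w=fk(p,[.555,.3756,1.5237,.0005,1.2408,.435]); print(P.round(4),M.round(3).tolist())
E
```

```text
[0.004 0.314 0.455 0.559 0.066 0.33 ] [-0.   -0.03  0.    0.    0.02 -0.03 -0.02  0.06]
[0.5769 0.3579 0.1634] [[-0.993, -0.12, 0.001], [-0.12, 0.993, 0.001], [-0.001, 0.001, -1.0]]
[0.004 0.367 0.457 0.561 0.076 0.376] [ 0.    0.01  0.01 -0.02  0.08 -0.03 -0.09  0.04]
[0.5768 0.3578 0.1633] [[-0.993, -0.12, 0.001], [-0.12, 0.993, 0.001], [-0.001, 0.001, -1.0]]
[0.004 0.351 0.457 0.561 0.073 0.362] [-0.01  0.    0.03 -0.01  0.06 -0.03 -0.07  0.04]
[0.5769 0.3579 0.1633] [[-0.993, -0.12, 0.001], [-0.12, 0.993, 0.001], [-0.001, 0.001, -1.0]]
```

```bash
cat >> kin.py <<'E'
RZ=R.from_euler('z',90).as_matrix() if 0 else R.from_euler('z',90,degrees=True).as_matrix()
lo=np.array([-2.75,-.78,.31,-1.13,.13,-2.58]);hi=np.array([2.75,2.1,2.55,4.27,2.63,2.58])
def FK(p,q):
    P,M,w=fk(p,q); off=R.from_euler('z',q[0]).apply([0,.07,0]); return P+off,M@RZ,w+off
def IK(p,T,M,q0):
    f=lambda q:np.r_[10*(FK(p,q)[0]-T),(R.from_matrix(FK(p,q)[1]).inv()*R.from_matrix(M)).as_rotvec()]
    s=least_squares(f,q0,bounds=(lo,hi)); return s.x,np.abs(s.fun).max()
E
python3 - <<'E'
from kin import *
q0=[.555,.3756,1.5237,.0005,1.2408,.435]
for p0 in ([.0,.4,.44,.43,0,.25],[.03,.475,.45,.43,.0,.3]):
  p,_=fit(np.array(p0)); print(FK(p,q0)[0])
  for th in (60,75):
    for al in (-110,-90,-75,-60,-45,-30,0,30,50,70):
      a=np.radians(al);t=np.radians(th)
      M0=np.array([[0,0,0]]*3); 
      ax=np.array([np.cos(a),np.sin(a),0]); 
      z=np.array([0,0,-1.]); y=np.array([-np.sin(a),np.cos(a),0])
      best=None
      for sg in (1,-1):
        yy=sg*y; M0=np.c_[np.cross(yy,z),yy,z]
        M=R.from_rotvec(np.cross(z,ax)*t).as_matrix()@M0
        for s4 in (-.8,.8,1.5,3.):
          for s6 in (-1,1):
            q,e=IK(p,np.array([.504,.108,.12]),M,np.clip([.4,.5,1.5,s4,1.2,s6],lo+.01,hi-.01))
            if best is None or e<best[1]-1e-4: best=(q,e,sg)
      print(th,al,best[0].round(2),round(best[1],4),best[2], 'w',FK(p,best[0])[2].round(2))
E
```

```text
[0.54001551 0.41735916 0.16336005]
60 -110 [ 0.46  0.69  1.51 -0.66  1.79  0.96] 0.0 1 w [0.6  0.38 0.29]
60 -90 [ 0.55  0.57  1.7  -0.83  1.6   0.86] 0.0 1 w [0.5  0.39 0.29]
60 -75 [ 0.61  0.48  1.85 -0.96  1.44  0.81] 0.0 1 w [0.43 0.38 0.29]
60 -60 [ 0.64  0.37  2.02 -1.12  1.27  0.78] 0.0 1 w [0.36 0.36 0.29]
60 -45 [ 0.6   0.22  2.13 -1.13  1.09  0.59] 0.1144 1 w [0.34 0.32 0.32]
60 -30 [0.5  0.11 2.48 4.27 0.82 1.12] 0.1864 1 w [0.22 0.2  0.25]
60 0 [ 0.28 -0.14  2.55  4.14  0.38  0.77] 0.0888 1 w [0.24 0.14 0.3 ]
60 30 [-0.43 -0.09  2.55  1.61  0.81  2.43] 0.0438 1 w [ 0.27 -0.05  0.29]
60 50 [-0.54  0.08  2.4   1.34  1.07  2.33] 0.0 1 w [ 0.32 -0.11  0.29]
60 70 [-0.54  0.26  2.18  1.09  1.29  2.3 ] 0.0 1 w [ 0.41 -0.16  0.29]
75 -110 [ 0.49  0.85  1.41 -0.77  1.97  0.98] 0.0 1 w [0.61 0.41 0.21]
75 -90 [ 0.6   0.74  1.62 -0.95  1.77  0.93] 0.0 1 w [0.5  0.43 0.21]
75 -75 [ 0.66  0.65  1.79 -1.1   1.61  0.93] 0.0 1 w [0.42 0.42 0.21]
75 -60 [ 0.67  0.53  1.9  -1.13  1.47  0.85] 0.1217 1 w [0.38 0.4  0.24]
75 -45 [ 0.66  0.38  2.01 -1.13  1.29  0.7 ] 0.2483 1 w [0.36 0.36 0.2
[... 1109 characters left out ...]
10 [ 0.53  0.96  1.28 -0.74  2.    0.99] 0.0 1 w [0.63 0.45 0.22]
75 -90 [ 0.65  0.85  1.52 -0.91  1.8   0.96] 0.0 1 w [0.5  0.47 0.22]
75 -75 [ 0.73  0.75  1.71 -1.05  1.64  0.97] 0.0 1 w [0.41 0.46 0.22]
75 -60 [ 0.77  0.65  1.86 -1.13  1.5   0.95] 0.0769 1 w [0.35 0.43 0.24]
75 -45 [ 0.76  0.5   1.97 -1.13  1.36  0.81] 0.224 1 w [0.33 0.4  0.28]
75 -30 [0.71 0.48 2.42 4.27 1.22 1.39] 0.1641 1 w [0.16 0.23 0.21]
75 0 [0.43 0.6  2.55 3.65 1.39 1.56] 0.0813 1 w [0.14 0.14 0.18]
75 30 [-0.75  0.48  2.55  1.8   1.31  1.69] 0.037 1 w [ 0.2  -0.09  0.21]
75 50 [-0.78  0.47  2.36  1.41  1.35  1.89] 0.0 1 w [ 0.27 -0.17  0.22]
75 70 [-0.71  0.57  2.09  1.13  1.5   2.01] 0.0 1 w [ 0.38 -0.23  0.22]
```

Tool direction -90° (hand on the left, mouth facing +y) is reachable up to 75° tilt. I'll carry the box to about (0.43, 0.28) while yawing it by -97°.

>>> {"op": "servo_tool", "data": {"commands": [0,0,-3,-0.004,-0.006,0,0.04,0,0,-6,-0.007,-0.009,0,0.04,0,0,-6,-0.007,-0.009,0,0.04,0,0,-6,-0.007,-0.009,0,0.04,0,0,-6,-0.007,-0.009,0,0.04]}}

```text
t: 6.08
eef_pos: [0.5057, 0.3744, 0.1659]
tcp_rot: [[0.362, 0.932, 0.008], [0.932, -0.362, 0.001], [0.004, 0.007, -1.0]]
force: [-0.4, -0.3, -2.3]
width: 0.0481
```

>>> {"op": "servo_tool", "data": {"commands": [0,0,-6,-0.007,-0.009,0,0.04,0,0,-6,-0.007,-0.009,0,0.04,0,0,-6,-0.007,-0.009,0,0.04,0,0,-6,-0.007,-0.009,0,0.04,0,0,-6,-0.007,-0.009,0,0.04]}}

```text
t: 6.5
eef_pos: [0.4665, 0.3259, 0.163]
tcp_rot: [[0.796, 0.605, 0.002], [0.605, -0.796, -0.004], [-0.001, 0.005, -1.0]]
force: [-0.5, 0.7, -2.3]
width: 0.0486
```

>>> {"op": "servo_tool", "data": {"commands": [0,0,-6,-0.007,-0.009,-0.01,0.04,0,0,-6,-0.007,-0.009,-0.01,0.04,0,0,-6,-0.007,-0.009,-0.01,0.04,0,0,-6,-0.007,-0.009,-0.01,0.04,0,0,-3,0,0,-0.01,0.04]}}

```text
t: 6.92
eef_pos: [0.4357, 0.2868, 0.1124]
tcp_rot: [[0.988, 0.152, 0.001], [0.152, -0.988, -0.006], [-0.0, 0.006, -1.0]]
force: [-0.7, -0.5, -2.2]
width: 0.0485
```

>>> {"op": "servo_tool", "data": {"commands": [0,0,0,0,0,0,0.04,0,0,0,0,0,0,0.04,0,0,0,0,0,0,0.04,0,0,0,0,0,0,0.04,0,0,0,0,0,0,0.04]}}

```text
t: 7.33
eef_pos: [0.4335, 0.2857, 0.1104]
tcp_rot: [[0.988, 0.155, -0.004], [0.155, -0.988, -0.008], [-0.005, 0.008, -1.0]]
force: [0.5, -0.3, -2.3]
width: 0.0488
```

>>> {"op": "servo_tool", "data": {"commands": [0.2,-0.2,-4,0,0,-0.012,0.04,0.2,0,-4,0,0,-0.016,0.04,0,0,-1,0,0,-0.016,0.04,0,0,0,0,0,-0.008,0.04,0,0,0,0,0,0,0.04]}}

```text
t: 7.75
eef_pos: [0.4392, 0.2891, 0.0624]
tcp_rot: [[1.0, -0.005, 0.011], [-0.005, -1.0, 0.004], [0.011, -0.004, -1.0]]
force: [-0.6, -0.1, -2.6]
width: 0.0485
```

>>> {"op": "servo_tool", "data": {"commands": [0,0,0,0,0,-0.003,0.04,0,0,0,0,0,0,0.04,0,0,0,0,0,0,0.04,0,0,0,0,0,0,0.04,0,0,0,0,0,0,0.04]}}

```text
t: 8.17
eef_pos: [0.4416, 0.2905, 0.0622]
tcp_rot: [[1.0, -0.003, 0.015], [-0.003, -1.0, 0.006], [0.015, -0.006, -1.0]]
force: [-0.4, -0.9, -1.0]
width: 0.0486
```

>>> {"op": "servo_tool", "data": {"commands": [-0.4,0.9,0,-0.003,-0.001,-0.006,0.04,0,0.2,0,0,0,-0.006,0.04,0,0.2,0,0,0,-0.003,0.04,0,0,0,0,0,0,0.04,0,0,0,0,0,0,0.04]}}

```text
t: 8.58
eef_pos: [0.4393, 0.2899, 0.047]
tcp_rot: [[1.0, -0.002, -0.008], [-0.002, -1.0, -0.0], [-0.008, 0.0, -1.0]]
force: [0.3, -0.4, -1.5]
width: 0.049
```

>>> {"op": "servo_tool", "data": {"commands": [0,-0.4,0,0,0,-0.004,0.04,0,0,0,0,0,-0.001,0.04,0,0,0,0,0,0,0.04,0,0,0,0,0,0,0.04,0,0,0,0,0,0,0.04]}}

```text
t: 9.0
eef_pos: [0.4408, 0.2906, 0.0434]
tcp_rot: [[1.0, -0.002, 0.003], [-0.002, -1.0, 0.0], [0.003, -0.0, -1.0]]
force: [1.0, -0.5, -1.2]
width: 0.0487
```

>>> {"op": "servo_tool", "data": {"commands": [0,0,0,0,0,-0.0015,0.04,0,0,0,0,0,0,0.04,0,0,0,0,0,0,0.04,0,0,0,0,0,0,0.04,0,0,0,0,0,0,0.04]}}

```text
t: 9.42
eef_pos: [0.4417, 0.291, 0.0433]
tcp_rot: [[1.0, -0.002, 0.005], [-0.002, -1.0, 0.001], [0.005, -0.001, -1.0]]
force: [-0.2, 0.4, 0.2]
width: 0.0489
```

>>> {"op": "servo_tool", "data": {"commands": [0,0,0,0,0,-0.0015,0.04,0,0,0,0,0,0,0.04,0,0,0,0,0,0,0.04,0,0,0,0,0,0,0.04,0,0,0,0,0,0,0.04]}}

```text
t: 9.83
eef_pos: [0.4424, 0.2914, 0.0433]
tcp_rot: [[1.0, -0.002, 0.005], [-0.002, -1.0, 0.001], [0.005, -0.001, -1.0]]
force: [-0.1, 0.1, 0.6]
width: 0.0487
```

The box is on the bench: z has stopped falling and the force is off. Opening slowly, then rising.

>>> {"op": "servo_tool", "data": {"commands": [0,0,0,0,0,0,0.055,0,0,0,0,0,0,0.065,0,0,0,0,0,0,0.075,0,0,0,0,0,0,0.085,0,0,0,0,0,0,0.085]}}

```text
t: 10.25
eef_pos: [0.4425, 0.2914, 0.043]
tcp_rot: [[1.0, -0.002, 0.005], [-0.002, -1.0, 0.001], [0.005, -0.001, -1.0]]
force: [-0.0, -0.7, 1.1]
width: 0.0847
```

>>> {"op": "servo_tool", "data": {"commands": [0,0,0,0,0,0,0.085,0,0,0,0,0,0.01,0.085,0,0,0,0,0,0.02,0.085,0,0,0,0,0,0.025,0.085,0,0,0,0,0,0.03,0.085]}}

```text
t: 10.67
eef_pos: [0.4354, 0.2879, 0.124]
tcp_rot: [[1.0, -0.002, -0.011], [-0.003, -1.0, -0.007], [-0.011, 0.007, -1.0]]
force: [-0.0, -0.0, -0.1]
width: 0.085
```

>>> {"op": "servo_tool", "data": {"commands": [0,0,0,0,0,0.02,0.085,0,0,6,0,0,0,0.085,0,0,6,0,0,0,0.085,0,0,6,0,0,0,0.085,0,0,6,0,0,0,0.085]}}

```text
t: 11.08
eef_pos: [0.442, 0.2913, 0.1597]
tcp_rot: [[0.907, 0.421, 0.009], [0.42, -0.907, 0.003], [0.01, 0.001, -1.0]]
force: [-0.9, -0.4, 0.2]
width: 0.0847
```

>>> {"op": "servo_tool", "data": {"commands": [0,0,6,0,0,0,0.085,0,0,6,0,0,0,0.085,0,0,6,0,0,0,0.085,0,0,6,0,0,0,0.085,0,0,6,0,0,0,0.085]}}

```text
t: 11.5
eef_pos: [0.443, 0.2919, 0.1653]
tcp_rot: [[0.553, 0.833, 0.011], [0.833, -0.553, 0.012], [0.016, 0.003, -1.0]]
force: [0.6, -0.3, 0.1]
width: 0.085
```

>>> {"op": "servo_tool", "data": {"commands": [0,0,6,0,0,0,0.085,0,0,6,0,0,0,0.085,0,0,6,0,0,0,0.085,0,0,0,0,0,0,0.085,0,0,0,0,0,0,0.085]}}

```text
t: 11.92
eef_pos: [0.4435, 0.2922, 0.1697]
tcp_rot: [[0.252, 0.968, 0.01], [0.967, -0.253, 0.016], [0.018, 0.006, -1.0]]
force: [0.6, 0.4, 0.7]
width: 0.0851
```

Run:
```python
from h import *
o=arm.get_obs(); print(o['t'],o['joints'],o['eef_pos'],o['tcp_rot'])
snap('wrist','w3'); snap('side','s3')
a=cv2.imread('pics/w3.png'); b=cv2.imread('pics/s3.png')[200:360,250:430]
o=np.zeros((480,800,3),np.uint8); o[:360,:480]=cv2.resize(a,(480,360)); o[:284,480:]=cv2.resize(b,(320,284)); cv2.imwrite('pics/c3.png',o)
```

```text
11.9167 [0.44405676 0.0554384  1.89304848 0.01140399 1.17693478 0.69505536] [0.44352812 0.2922074  0.16972251] [[ 0.25243256  0.9675618   0.01009801]
 [ 0.96743797 -0.25257209  0.01646568]
 [ 0.01848203  0.00561272 -0.99981344]]
```

View pics/c3.png

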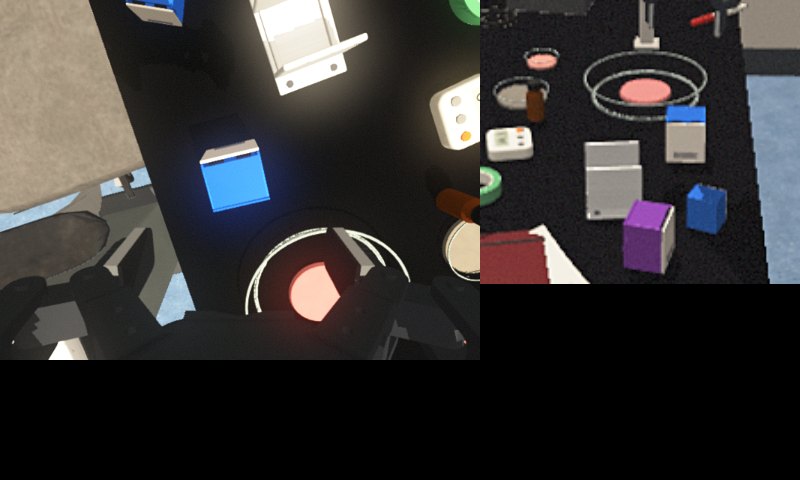

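The box stands at side crop (685,135) with the lid (white) shut and facing +y, and the wrist view agrees, with blue top corners at (203,167), (263,156), (270,200) and (213,212). I measure it and re-check the dish.

Run:
```python
from h import *
W=load('w3'); k=4/3
im=W['pixels'].astype(int); m=((im[:,:,2]>120)&(im[:,:,0]<90)&(im[:,:,2]-im[:,:,0]>80)).astype(np.uint8)
m[:,:240]=0;m[:190]=0;m[300:]=0;m[:,380:]=0
r=cv2.minAreaRect(cv2.findNonZero(m)); print(r)
P=np.array([at(W,u,v,.064) for u,v in cv2.boxPoints(r)]); print(P.round(4),P.mean(0))
Q=np.array([at(W,u*k,v*k,.064) for u,v in [(203,167),(263,156),(270,200),(213,212)]]); print(Q.round(4),Q.mean(0))
from kin import *
p,_=fit(np.array([.0,.4,.44,.43,0,.25])); print(FK(p,arm.get_obs()['joints'])[0])
```

```text
((313.9197082519531, 242.52703857421875), (67.20763397216797, 81.7158203125), 76.15930938720703)
[[0.4145 0.3163 0.064 ]
 [0.4703 0.3156 0.064 ]
 [0.4705 0.2677 0.064 ]
 [0.4122 0.2678 0.064 ]] [0.441869   0.29182099 0.064     ]
[[0.4169 0.3135 0.064 ]
 [0.4724 0.3095 0.064 ]
 [0.4691 0.267  0.064 ]
 [0.4138 0.2691 0.064 ]] [0.44306866 0.28977444 0.064     ]
[0.44673517 0.29392969 0.16962199]
```

>>> {"op": "servo_tool", "data": {"commands": [-0.5,0.4,6,-0.001,-0.002,-0.01,0.085,-0.4,0.3,6,0,0,-0.02,0.085,0,0,2.5,-0.002,0,-0.025,0.085,0,0,0,0,0,-0.015,0.085,0,0,0,0,0,0,0.085]}}

```text
t: 12.43
eef_pos: [0.4428, 0.2913, 0.1012]
tcp_rot: [[-0.002, 1.0, 0.002], [1.0, 0.002, 0.005], [0.005, 0.002, -1.0]]
force: [-0.2, -0.4, 0.1]
width: 0.0852
```

>>> {"op": "servo_tool", "data": {"commands": [0,0,0,0,0,0,0.085,0,0,0,0,0,0,0.085,0,0,0,0,0,0,0.085,0,0,0,0,0,0,0.085,0,0,0,0,0,0,0.085]}}

```text
t: 12.85
eef_pos: [0.4442, 0.2921, 0.1041]
tcp_rot: [[0.001, 1.0, 0.005], [1.0, -0.001, 0.006], [0.006, 0.005, -1.0]]
force: [-0.4, 0.2, -0.2]
width: 0.0853
```

>>> {"op": "servo_tool", "data": {"commands": [-0.35,0.3,0,-0.002,-0.002,-0.015,0.085,0,0.2,0,-0.001,-0.001,-0.018,0.085,0,0.2,0,-0.001,0,-0.015,0.085,0,0,0,0,0,-0.005,0.085,0,0,0,0,0,0,0.085]}}

```text
t: 13.27
eef_pos: [0.4429, 0.2902, 0.0512]
tcp_rot: [[0.002, 1.0, 0.0], [1.0, -0.002, 0.003], [0.003, 0.0, -1.0]]
force: [0.5, 0.7, -0.3]
width: 0.0852
```

>>> {"op": "servo_tool", "data": {"commands": [0,0,0,0,0,0,0.085,0,0,0,0,0,0,0.085,0,0,0,0,0,0,0.085,0,0,0,0,0,0,0.085,0,0,0,0,0,0,0.085]}}

```text
t: 13.68
eef_pos: [0.4437, 0.2905, 0.0523]
tcp_rot: [[0.002, 1.0, 0.002], [1.0, -0.002, 0.003], [0.003, 0.002, -1.0]]
force: [-0.8, -0.1, -0.6]
width: 0.0851
```

>>> {"op": "servo_tool", "data": {"commands": [-0.15,0.1,0,-0.0015,0,-0.009,0.085,0,0.1,0,0,0,-0.004,0.085,0,0,0,0,0,0,0.085,0,0,0,0,0,0,0.07,0,0,0,0,0,0,0.06]}}

```text
t: 14.1
eef_pos: [0.443, 0.2911, 0.0392]
tcp_rot: [[0.002, 1.0, 0.0], [1.0, -0.002, 0.001], [0.001, 0.0, -1.0]]
force: [0.6, 0.3, 0.5]
width: 0.0636
```

>>> {"op": "servo_tool", "data": {"commands": [0,0,0,0,0,0,0.055,0,0,0,0,0,0,0.05,0,0,0,0,0,0,0.047,0,0,0,0,0,0,0.047,0,0,0,0,0,0,0.047]}}

```text
t: 14.52
eef_pos: [0.4427, 0.2911, 0.0395]
tcp_rot: [[0.002, 1.0, -0.001], [1.0, -0.002, 0.001], [0.001, -0.001, -1.0]]
force: [-0.5, -0.0, 0.7]
width: 0.0542
```

>>> {"op": "servo_tool", "data": {"commands": [0,0,0,0,0,0.006,0.047,0,0,0,0,0,0.01,0.047,0,0,0,0,0,0.015,0.047,0,0,0,0,0,0.015,0.047,0,0,0,0,0,0.015,0.047]}}

```text
t: 14.93
eef_pos: [0.4375, 0.2883, 0.0987]
tcp_rot: [[0.002, 1.0, -0.012], [1.0, -0.002, -0.005], [-0.005, -0.012, -1.0]]
force: [-0.8, -0.3, -2.0]
width: 0.0546
```

The grip holds (54.6 mm). Before travelling I tip the mouth slightly up, then carry gently to the dish.

>>> {"op": "servo_tool", "data": {"commands": [2,0.5,0,0.002,0,0.012,0.047,2,0,0,0.004,-0.004,0.01,0.047,2,0,0,0.004,-0.008,0.006,0.047,0,0,0,0.004,-0.011,0.004,0.047,0,0,0,0.004,-0.013,0,0.047]}}

```text
t: 15.35
eef_pos: [0.4578, 0.2544, 0.14]
tcp_rot: [[-0.005, 1.0, -0.012], [0.994, 0.006, 0.108], [0.108, -0.011, -0.994]]
force: [0.6, -0.2, -1.6]
width: 0.054
```

>>> {"op": "servo_tool", "data": {"commands": [0,0,0,0.005,-0.014,0,0.047,0,0,0,0.005,-0.014,0,0.047,0,0,0,0.005,-0.014,0,0.047,0,0,0,0.005,-0.014,0,0.047,0,0,0,0.005,-0.014,0,0.047]}}

```text
t: 15.77
eef_pos: [0.4834, 0.1787, 0.1424]
tcp_rot: [[-0.005, 1.0, -0.011], [0.995, 0.006, 0.103], [0.103, -0.01, -0.995]]
force: [0.3, -0.2, -2.4]
width: 0.0544
```

>>> {"op": "servo_tool", "data": {"commands": [0,0,0,0.005,-0.014,0,0.047,0,0,0,0.005,-0.014,0,0.047,0,0,0,0.005,-0.012,0,0.047,0,0,0,0.004,-0.008,0,0.047,0,0,0,0.002,-0.004,0,0.047]}}

```text
t: 16.18
eef_pos: [0.5047, 0.1197, 0.1432]
tcp_rot: [[-0.002, 1.0, -0.012], [0.995, 0.003, 0.097], [0.097, -0.012, -0.995]]
force: [0.7, -0.1, -2.3]
width: 0.0541
```

>>> {"op": "servo_tool", "data": {"commands": [-5,0,0,0,-0.001,0,0.047,-6,0,0,0,-0.001,0,0.047,-6,0,0,0,-0.001,0,0.047,-6,0,0,0,-0.001,0,0.047,-6,0,0,0,-0.001,0,0.047]}}

```text
t: 16.6
eef_pos: [0.508, 0.1084, 0.1473]
tcp_rot: [[0.016, 1.0, -0.005], [0.909, -0.017, -0.416], [-0.416, 0.002, -0.909]]
force: [-0.1, -0.1, -2.3]
width: 0.0543
```

Run:
```python
from h import *
from kin import *
o=arm.get_obs(); print(o['joints'],o['eef_pos'])
for p0 in ([.0,.4,.44,.43,0,.25],[.03,.475,.45,.43,.0,.3]):
    p,_=fit(np.array(p0)); print(FK(p,o['joints'])[0],FK(p,o['joints'])[1].round(3).tolist())
```

```text
[ 0.31485277  0.19587519  1.84150971 -0.42371908  1.27708063  0.4922017 ] [0.50803979 0.10837367 0.14727627]
[0.51068454 0.10328903 0.14862874] [[0.016, 1.0, -0.005], [0.909, -0.017, -0.416], [-0.416, 0.002, -0.909]]
[0.50863601 0.08348703 0.15318738] [[0.016, 1.0, -0.005], [0.909, -0.017, -0.416], [-0.416, 0.002, -0.909]]
```

>>> {"op": "servo_tool", "data": {"commands": [-6,0,0,0,0,-0.003,0.047,-6,0,0,0,0,-0.003,0.047,-6,0,0,0,0,-0.003,0.047,-6,0,0,0,0,-0.003,0.047,-6,0,0,0,0,-0.003,0.047]}}

```text
t: 17.02
eef_pos: [0.5127, 0.115, 0.138]
tcp_rot: [[0.027, 1.0, 0.011], [0.567, -0.006, -0.824], [-0.823, 0.028, -0.567]]
force: [1.2, 0.6, -1.7]
width: 0.0542
```

>>> {"op": "servo_tool", "data": {"commands": [-6,0,0,0,0,-0.002,0.047,-5,0,0,0,0,-0.002,0.047,0,0,0,0,0,0,0.047,0,0,0,0,0,0,0.047,0,0,0,0,0,0,0.047]}}

```text
t: 17.43
eef_pos: [0.5111, 0.1206, 0.127]
tcp_rot: [[0.019, 1.0, 0.014], [0.395, 0.006, -0.919], [-0.918, 0.023, -0.395]]
force: [-0.3, -0.0, -1.4]
width: 0.0541
```

>>> {"op": "servo_tool", "data": {"commands": [-3,0,0,-0.003,-0.006,0.002,0.047,-3,0,0,0,-0.003,0.001,0.047,0,0,0,0,0,0,0.047,0,0,0,0,0,0,0.047,0,0,0,0,0,0,0.047]}}

```text
t: 17.85
eef_pos: [0.5114, 0.1113, 0.1369]
tcp_rot: [[0.032, 0.999, 0.014], [0.31, 0.003, -0.951], [-0.95, 0.035, -0.31]]
force: [0.9, 0.1, -0.9]
width: 0.0542
```

>>> {"op": "servo_tool", "data": {"commands": [0,0,0,0,0,0,0.047,0,0,0,0,0,0,0.047,0,0,0,0,0,0,0.047,0,0,0,0,0,0,0.047,0,0,0,0,0,0,0.047]}}

```text
t: 18.27
eef_pos: [0.5133, 0.1116, 0.1407]
tcp_rot: [[0.04, 0.999, 0.015], [0.317, 0.001, -0.948], [-0.947, 0.042, -0.317]]
force: [-0.3, -0.7, -1.3]
width: 0.0545
```

Run:
```python
from h import *
snap('side','s4'); crop('s4',290,170,400,280,3.6,'a'); snap('scene','c4'); crop('c4',270,180,380,290,3.6,'b')
cv2.imwrite('pics/d4.png',np.hstack([cv2.imread('pics/a.png'),cv2.imread('pics/b.png')]))
```

```text
(no output)
```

View pics/d4.png

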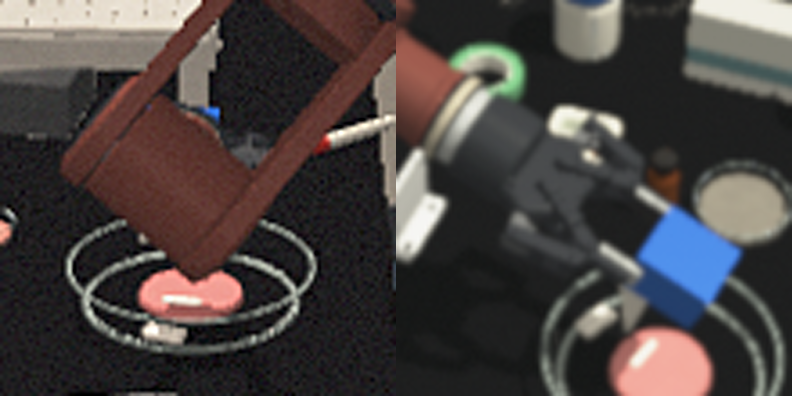

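Side crop shows bars on the pad at (182,298) and beside it at (165,332), and perhaps a third at (147,238); scene crop shows bars at (600,318) and (643,350). I tip a bit further, with a small shake, to make sure the third comes out.

>>> {"op": "servo_tool", "data": {"commands": [-5,0,0,-0.002,0,0.004,0.047,-4,0,0,-0.002,0,0.002,0.047,4,0,0,0,0,0.002,0.047,-5,0,0,0,0,0,0.047,0,0,0,0,0,0,0.047]}}

```text
t: 18.78
eef_pos: [0.5079, 0.1111, 0.1441]
tcp_rot: [[0.032, 0.999, 0.013], [0.138, 0.009, -0.99], [-0.99, 0.034, -0.138]]
force: [-2.2, -0.7, -4.2]
width: 0.0545
```

>>> {"op": "servo_tool", "data": {"commands": [0,0,0,0,0,0.01,0.047,0,0,0,0,0,0.015,0.047,0,0,0,0,0.01,0.015,0.047,0,0,0,0,0.01,0.015,0.047,0,0,0,0,0.01,0.01,0.047]}}

```text
t: 19.2
eef_pos: [0.5067, 0.1413, 0.2156]
tcp_rot: [[0.031, 0.999, 0.01], [0.139, 0.006, -0.99], [-0.99, 0.032, -0.139]]
force: [1.0, 1.1, -1.2]
width: 0.0542
```

>>> {"op": "servo_tool", "data": {"commands": [4,0,0,0,0.015,0.01,0.047,6,0,0,0,0.02,0.01,0.047,6,0,0,0,0.02,0.005,0.047,6,0,0,0,0.02,0,0.047,6,0,0,0,0.02,0,0.047]}}

```text
t: 19.62
eef_pos: [0.5059, 0.2464, 0.253]
tcp_rot: [[0.034, 0.999, 0.02], [0.611, -0.005, -0.792], [-0.791, 0.039, -0.611]]
force: [0.2, -0.2, -2.0]
width: 0.0545
```

>>> {"op": "servo_tool", "data": {"commands": [5,0,0,0,0.015,0,0.047,5,0,0,0,0.015,0,0.047,5,0,0,0,0.01,0,0.047,3,0,0,0,0.005,0,0.047,0,0,0,0,0,0,0.047]}}

```text
t: 20.03
eef_pos: [0.5081, 0.3047, 0.278]
tcp_rot: [[0.042, 0.998, 0.048], [0.848, -0.01, -0.53], [-0.528, 0.063, -0.847]]
force: [0.1, 0.4, -1.2]
width: 0.0541
```

Run:
```python
from h import *
snap('side','s5'); crop('s5',290,170,400,280,3.6,'a'); snap('scene','c5'); crop('c5',240,170,350,280,3.6,'b')
cv2.imwrite('pics/d5.png',np.hstack([cv2.imread('pics/a.png'),cv2.imread('pics/b.png')]))
```

```text
(no output)
```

View pics/d5.png

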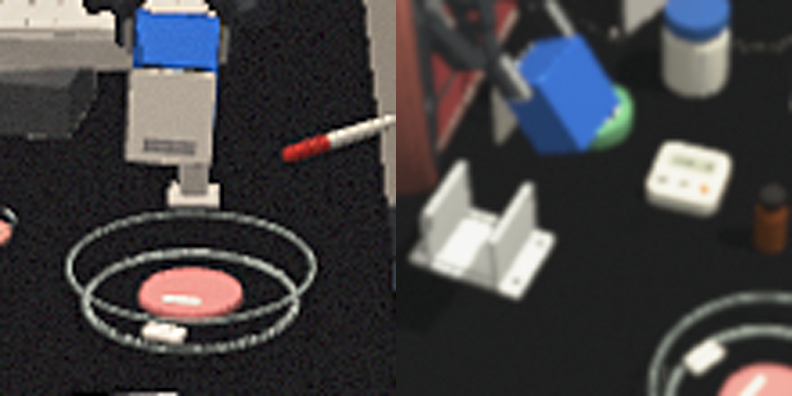

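Run:
```python
from h import *
crop('s5',315,240,365,275,11,'a'); 
c=load('c5'); print(proj(c,[.504,.108,.01]))
crop('c5',415-99,255,455-74,290,8,'b')
a=cv2.imread('pics/a.png');b=cv2.imread('pics/b.png'); w=max(a.shape[1],b.shape[1])
pad=lambda i:cv2.copyMakeBorder(i,0,0,0,w-i.shape[1],cv2.BORDER_CONSTANT)
im=np.vstack([pad(a),pad(b)]); im=im[:600*10]; s=min(1,600/im.shape[0]); cv2.imwrite('pics/d6.png',cv2.resize(im,None,fx=s,fy=s))
for f,u,v in [('s5',290+182/3.6,170+298/3.6),('s5',290+165/3.6,170+330/3.6),('c5',240+705/3.6-110,170+355/3.6),('c5',240+742/3.6-110,170+385/3.6)]: print(at(load(f),u,v,.008))
```

```text
[343.57026324 281.5221463 ]
[0.50982926 0.12361609 0.008     ]
[0.52094092 0.17798599 0.008     ]
[0.52228866 0.17751542 0.008     ]
[0.50954495 0.13574235 0.008     ]
```

View pics/d6.png

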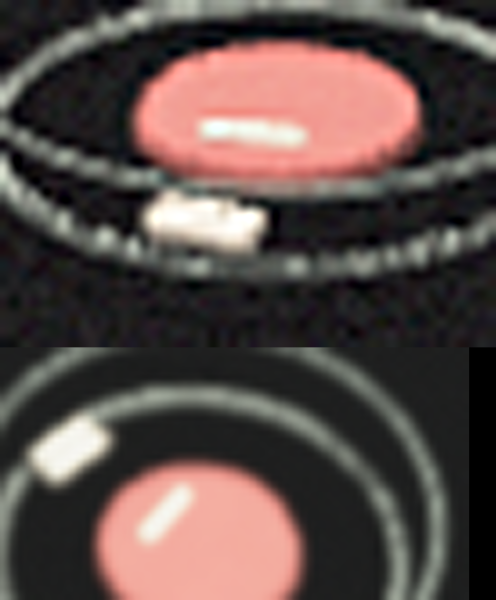

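The enlarged blob at upper crop (205,222) and lower crop (70,448) is twice as wide as the single bar on the pad, so it is two bars side by side, about 72 mm from the dish centre. All three are in, so I set the box upright and return it.

>>> {"op": "servo_tool", "data": {"commands": [6,0,0,-0.008,0,-0.005,0.047,6,0,0,-0.01,0,-0.01,0.047,6,0,0,-0.01,0,-0.015,0.047,6,0,0,-0.01,0,-0.015,0.047,4,0,0,-0.01,0,-0.015,0.047]}}

```text
t: 20.55
eef_pos: [0.4578, 0.3082, 0.2127]
tcp_rot: [[0.031, 0.998, 0.048], [0.998, -0.027, -0.065], [-0.064, 0.05, -0.997]]
force: [0.7, -0.2, -1.8]
width: 0.0546
```

>>> {"op": "servo_tool", "data": {"commands": [0,0,0,-0.008,0,-0.015,0.047,0,0,0,-0.006,0,-0.015,0.047,0,0,0,0,0,-0.01,0.047,0,0,0,0,0,0,0.047,0,0,0,0,0,0,0.047]}}

```text
t: 20.97
eef_pos: [0.4344, 0.3001, 0.1638]
tcp_rot: [[0.028, 0.999, 0.031], [0.996, -0.025, -0.08], [-0.079, 0.033, -0.996]]
force: [-0.2, -0.5, -1.4]
width: 0.0544
```

>>> {"op": "servo_tool", "data": {"commands": [2.5,0.9,0,0.002,-0.003,-0.01,0.047,2,0.8,0,0.002,-0.003,-0.015,0.047,0,0,0,0.002,-0.002,-0.02,0.047,0,0,0,0,0,-0.02,0.047,0,0,0,0,0,-0.015,0.047]}}

```text
t: 21.38
eef_pos: [0.4488, 0.2965, 0.0897]
tcp_rot: [[0.02, 1.0, 0.015], [1.0, -0.02, 0.005], [0.006, 0.015, -1.0]]
force: [-0.3, -0.6, -2.4]
width: 0.054
```

>>> {"op": "servo_tool", "data": {"commands": [0,0,0,0,0,-0.005,0.047,0,0,0,0,0,0,0.047,0,0,0,0,0,0,0.047,0,0,0,0,0,0,0.047,0,0,0,0,0,0,0.047]}}

```text
t: 21.8
eef_pos: [0.4506, 0.2973, 0.0848]
tcp_rot: [[0.017, 1.0, 0.014], [1.0, -0.017, 0.003], [0.003, 0.014, -1.0]]
force: [-0.5, 0.1, -1.8]
width: 0.054
```

>>> {"op": "servo_tool", "data": {"commands": [-0.2,0.8,0,-0.004,-0.002,-0.012,0.047,0,0.2,0,-0.001,0,-0.012,0.047,0,0.2,0,0,0,-0.008,0.047,0,0,0,0,0,0,0.047,0,0,0,0,0,0,0.047]}}

```text
t: 22.22
eef_pos: [0.4471, 0.2965, 0.0526]
tcp_rot: [[0.017, 1.0, -0.003], [1.0, -0.017, 0.001], [0.001, -0.003, -1.0]]
force: [-0.2, -0.4, -1.4]
width: 0.0544
```

>>> {"op": "servo_tool", "data": {"commands": [0,0,0,0,0,0,0.047,0,0,0,0,0,0,0.047,0,0,0,0,0,0,0.047,0,0,0,0,0,0,0.047,0,0,0,0,0,0,0.047]}}

```text
t: 22.63
eef_pos: [0.4468, 0.2963, 0.0522]
tcp_rot: [[0.017, 1.0, -0.004], [1.0, -0.017, 0.001], [0.001, -0.004, -1.0]]
force: [0.6, -0.4, -2.2]
width: 0.0542
```

Run:
```python
from h import *
snap('wrist','w7'); snap('side','s7'); 
a=cv2.resize(cv2.imread('pics/w7.png'),(400,300)); crop('s7',310,190,410,290,4,'b'); b=cv2.imread('pics/b.png')
o=np.zeros((400,800,3),np.uint8); o[:300,:400]=a; o[:,400:]=b; cv2.imwrite('pics/d7.png',o)
```

```text
(no output)
```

View pics/d7.png

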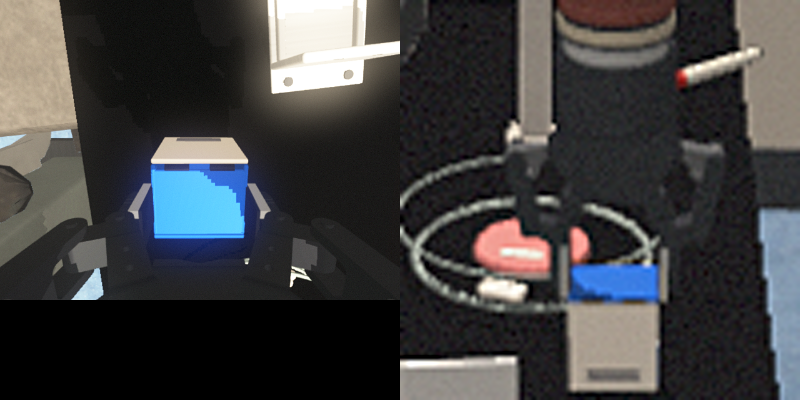

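Left: the box is held square with its lid shut (white lid at (200,150)). Right: the box hangs just above the bench at (613,330), with bars still in the dish at (520,255) and (500,290). Lowering.

>>> {"op": "servo_tool", "data": {"commands": [0,-0.1,0,-0.002,0,-0.006,0.047,0,0,0,0,0,-0.003,0.047,0,0,0,0,0,-0.001,0.047,0,0,0,0,0,0,0.047,0,0,0,0,0,0,0.047]}}

```text
t: 23.15
eef_pos: [0.4447, 0.2964, 0.0414]
tcp_rot: [[0.017, 1.0, -0.002], [1.0, -0.017, 0.001], [0.001, -0.002, -1.0]]
force: [-0.3, -0.6, -0.7]
width: 0.0544
```

>>> {"op": "servo_tool", "data": {"commands": [0,0,0,0,0,-0.0015,0.047,0,0,0,0,0,0,0.047,0,0,0,0,0,0,0.047,0,0,0,0,0,0,0.047,0,0,0,0,0,0,0.047]}}

```text
t: 23.57
eef_pos: [0.4448, 0.2964, 0.0397]
tcp_rot: [[0.017, 1.0, -0.002], [1.0, -0.017, 0.001], [0.001, -0.002, -1.0]]
force: [-0.0, -0.3, -0.5]
width: 0.0543
```

>>> {"op": "servo_tool", "data": {"commands": [0,0,0,0,0,-0.0015,0.047,0,0,0,0,0,0,0.047,0,0,0,0,0,0,0.047,0,0,0,0,0,0,0.047,0,0,0,0,0,0,0.047]}}

```text
t: 23.98
eef_pos: [0.4459, 0.297, 0.0404]
tcp_rot: [[0.017, 1.0, -0.0], [1.0, -0.017, 0.002], [0.002, -0.0, -1.0]]
force: [0.4, -0.0, -2.7]
width: 0.0548
```

>>> {"op": "servo_tool", "data": {"commands": [0,0,0,0,0,-0.002,0.047,0,0,0,0,0,-0.001,0.047,0,0,0,0,0,0,0.047,0,0,0,0,0,0,0.047,0,0,0,0,0,0,0.047]}}

```text
t: 24.4
eef_pos: [0.4464, 0.2974, 0.0396]
tcp_rot: [[0.017, 1.0, -0.0], [1.0, -0.017, 0.002], [0.002, -0.001, -1.0]]
force: [-0.2, 0.1, -1.7]
width: 0.0538
```

>>> {"op": "servo_tool", "data": {"commands": [0,0,0,0,0,-0.0015,0.047,0,0,0,0,0,0,0.047,0,0,0,0,0,0,0.047,0,0,0,0,0,0,0.047,0,0,0,0,0,0,0.047]}}

```text
t: 24.82
eef_pos: [0.4468, 0.2978, 0.0395]
tcp_rot: [[0.017, 1.0, -0.001], [1.0, -0.017, 0.002], [0.002, -0.001, -1.0]]
force: [-1.1, -0.9, 2.5]
width: 0.0538
```

Contact: the vertical force has gone positive. Releasing, rising and backing off.

>>> {"op": "servo_tool", "data": {"commands": [0,0,0,0,0,0,0.06,0,0,0,0,0,0,0.07,0,0,0,0,0,0,0.08,0,0,0,0,0,0,0.085,0,0,0,0,0,0,0.085]}}

```text
t: 25.23
eef_pos: [0.447, 0.2978, 0.0391]
tcp_rot: [[0.017, 1.0, -0.0], [1.0, -0.017, 0.002], [0.002, -0.0, -1.0]]
force: [-0.9, 0.9, 0.2]
width: 0.085
```

>>> {"op": "servo_tool", "data": {"commands": [0,0,0,0,0,0.005,0.085,0,0,0,0,0,0.012,0.085,0,0,0,0,0,0.02,0.085,0,0,0,0,0,0.03,0.085,0,0,0,0,0,0.03,0.085]}}

```text
t: 25.65
eef_pos: [0.4401, 0.2943, 0.1335]
tcp_rot: [[0.017, 1.0, -0.016], [1.0, -0.017, -0.006], [-0.006, -0.016, -1.0]]
force: [-0.1, -0.3, 0.5]
width: 0.0849
```

>>> {"op": "servo_tool", "data": {"commands": [0,0,0,0,0,0.03,0.085,0,0,0,0,-0.015,0.03,0.085,0,0,0,0,-0.02,0.03,0.085,0,0,0,0,-0.02,0.02,0.085,0,0,0,0,0,0,0.085]}}

```text
t: 26.07
eef_pos: [0.4429, 0.2398, 0.2624]
tcp_rot: [[0.013, 1.0, 0.001], [1.0, -0.013, 0.001], [0.001, 0.001, -1.0]]
force: [0.2, 0.3, 0.6]
width: 0.0847
```

Run:
```python
from h import *
o=arm.get_obs(); print(o['t'],o['eef_pos'],o['force'])
snap('wrist','w8'); snap('side','s8'); 
a=cv2.resize(cv2.imread('pics/w8.png'),(480,360)); crop('s8',250,190,410,340,2,'b'); b=cv2.imread('pics/b.png')
o=np.zeros((360,800,3),np.uint8); o[:,:480]=a; o[:b.shape[0],480:480+b.shape[1]]=b; cv2.imwrite('pics/d8.png',o)
```

```text
26.0667 [0.44291041 0.2397797  0.26244347] [0.15090307 0.34047333 0.64649854]
```

View pics/d8.png

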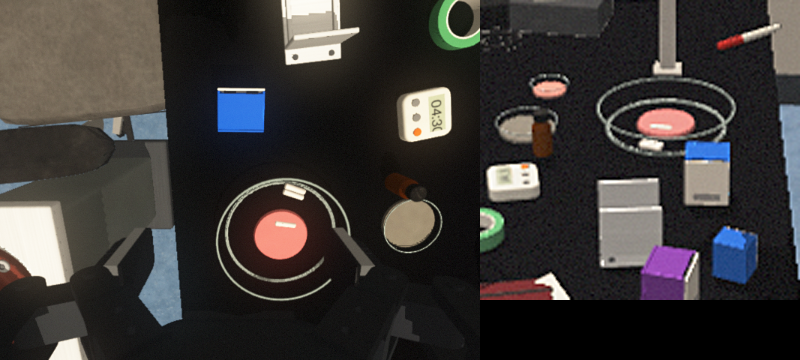

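Run:
```python
from h import *
W=load('w8');k=4/3
b=at(W,295*k,186*k,.008); L=at(W,227*k,237*k,0);Rr=at(W,336*k,237*k,0); 
c=at(W,281*k,234*k,.004); print('bar',b,'pad',c,np.hypot(*(b-c)[:2]))
print(at(W,241*k,113*k,.064))
arm.job_done()
```

```text
bar [0.5264306  0.18971221 0.008     ] pad [0.50850706 0.11110435 0.004     ] 0.08062536255328231
[0.44768546 0.2967451  0.064     ]
the job is handed in; nothing more can be done
```

The three stir bars are in the glass dish, and the empty box stands on the bench with its hinge edge on top and its lid shut. I handed the job in after about 26 s of the 72 s allowed; no verdict was reported.

- **First move:** I lifted the larger blue box out of the stand by its lid and back faces. I stood it near (0.44, 0.29) with the lid facing left and let go.
- **Pour:** I took it again by the side faces, carried it over the dish and tipped it to about 72°, then to about 82° with a small shake. I then set it back near (0.447, 0.297).
- **Last pictures:** One bar lies on the pad and two lie side by side near the left edge of the dish. The outermost is about 81 mm from the dish centre, against the 92 mm limit. It is the closest margin, and the positions are good to a few millimetres.
- **Surroundings:** The dish shows no noticeable shift, measuring (0.504, 0.108) before and (0.509, 0.111) after, which is within measuring error. The vial, petri dish and marker look undisturbed by eye, and the gripper is clear of everything.

No check failed.

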